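# Carry the welded sleeves over to the test rack in order

### The arm

A 7-joint arm with a two-finger parallel gripper is mounted at the origin on the work surface. World frame = base frame: x ahead of the robot, y to its left, z up, the work surface at z = 0. Lengths are in m, angles in rad, forces in N, time in s.
With the tool pointing down it reaches from about 0.4 to 0.875 m from the base axis. Payload 19.3 kg.
Tool frame: the origin (TCP) lies midway between the tips of the shut fingers; the grasp point (between the pads) lies 19 mm behind it; z points along the fingers, y is the line along which they close (so a half turn about z gives the same grasp; the last joint's range is limited). The gripper opens to 85 mm and grips with 20 to 120 N. Pads are 22 mm wide; open, the fingers measure 114 mm over their backs; the gripper's body (76 mm by 85 mm) begins 54 mm behind the grasp point. The pads swing forward as they close: fully open they stand 13 mm farther back than shut.
Start: joints at [1.04, 0.521, -0.036, 1.599, 0.021, 1.021, -0.113], TCP at [0.278, -0.56, 0.231] pointing down, gripper open.
Joint ranges: [-2.91, 2.91], [-0.3, 2.13], [-1.5, 1.42], [0.17, 2.43], [-1.26, 4.41], [0.16, 1.93], [-2.52, 2.52]. Speed limits (rad/s): [1.89, 1.89, 2.39, 2.39, 3.01, 3.01, 3.01].

### API

Orientations are given as [roll, pitch, yaw] about the fixed x, y, z axes, in that order (R = Rz(yaw) Ry(pitch) Rx(roll)).
In Python, from workcell import bot gives the robot as it stands.
- The arm moves only by the tool move_arm, never from a script. Its argument "moves" is a list that holds one entry, the list of rows, each a list of 7 numbers: the opening, from 0 (shut) to 1 (fully open), then the shift along the tool's x, y, z in units of 1000 mm (1.0 is 1000 mm), then the turn, a rotation vector about the tool's x, y, z in units of 2 pi rad (1.0 is 2 pi rad). A call has 1 to 5 rows; each row is the pose to reach, as a shift and turn from the pose commanded when the call began, along the tool's axes at that moment, turning the shorter way round; what a row does not reach only later rows make up. A row lasts 1/10 s, in which the tool goes at most 50 mm and 8.59 degrees, less where a joint would pass 70% of its speed; a pose out of reach is approached as far as the arm can. A call with a number of a shift or a turn outside -1 to 1 is refused whole. A call with a gripper value outside its range is refused whole. The fingers move at their own pace and stop on an object; "force" is the grip in N (left out, the last holds). Time passes only in rows, so rows that repeat a pose let the fingers close. It gives the time, the measured TCP pose, the force, the opening and the grip force at its end, in the units of the state.
- bot.observe(): the state, without advancing time (a new reading comes with each control period).
- bot.grab_frame(name): name is "side" or "top" or "wrist"; returns the picture (480x640x3 uint8, red, green, blue); there is no depth.
- bot.camera_params(name): a dict with "vertical_fov" (degrees; the focal length in pixels is half the picture's height over the tangent of half this angle, whatever the lens; pixels are square), "cx", "cy" (the principal point, pixels), "D" ([k1, k2, p1, p2, k3] as OpenCV has them; the pictures are not rectified), "R" (3x3) and "t" (3): a world point X has camera coordinates R X + t. Camera axes: x right, y down, z forward; pixel columns grow to the right and rows downward; lengths in m; the calibration is good to about 2 mm. A picture is of the moment at which its call begins: read the wrist's pose just before it. camera_params takes no time and is no camera call; for the wrist camera it gives the pose at the moment of the call.
- bot.job_done(): hands the job in; it is judged then, once.
The state is a dict: "clock": time; "qpos": joint angles; "qd": joint speeds; "joint_efforts": joint torques, N m; "position": TCP position; "tool_rot": TCP orientation; "force": force on the tool from outside, world axes, zero at the start; "moment": the same for the moment, N m; "grip_width": finger opening in m; "finger_force": force on a finger pad.
Only numpy, scipy, OpenCV 4.12 (cv2) and the standard library are available. Lean on these libraries where they do the work, as an engineer would, in place of code of your own. Each camera call takes 0.05 s, during which the arm holds its last target. There are 200 camera calls.

### The job

The four welded pipe sleeves have cooled: move them from the grey cooling rack onto the posts of the blue test rack, each fully down over its own post. Keep them in the same order counted from the red end: the sleeve next to the red bar now goes on the post next to the test rack's red bar, and so on down the row. The red bars are at opposite ends of the two racks, so seen along the racks the row comes out reversed.

Things in the scene. Friction and masses are not known exactly. Their poses are not given: they have to be found in the camera images.
- cooling_rack: Rack the sleeves start on: a fixed grey-painted plate 120 x 310 mm, 30 mm high, with four upright steel posts in a row, each 18 mm in diameter, standing 38 mm above the plate with a tapered tip. Origin at the centre of its underside, z up. The row runs along its y axis through x = 0: posts at y = +105, +35, -35, -105 mm. The red bar (12 mm high) lies across its +y end.
- test_rack: Rack the sleeves must go to: a fixed blue-painted plate of the same size (120 x 310 mm, 30 mm high) with four upright brass posts, all empty at the start, each 18 mm in diameter, standing 38 mm above the plate with a tapered tip. Origin at the centre of its underside, z up. The row runs along its y axis through x = 0: posts at y = +105, +35, -35, -105 mm. Its red bar (12 mm high) lies across its -y end, the opposite end from that of the cooling rack.
- sleeve_white: Loose steel pipe sleeve, its upper 24 mm painted white: an upright open tube, 44 mm outside diameter, 36 mm bore, 60 mm high, 0.17 to 0.34 kg, standing over a post of the cooling rack with its foot on the plate. Origin at the centre of its foot, z along the tube, up. Sleeves are 70 mm apart, so grip across the row (along the rack's x), on the upper half.
- sleeve_yellow: Loose steel pipe sleeve, its upper 24 mm painted yellow: an upright open tube, 44 mm outside diameter, 36 mm bore, 60 mm high, 0.17 to 0.34 kg, standing over a post of the cooling rack with its foot on the plate. Origin at the centre of its foot, z along the tube, up. Sleeves are 70 mm apart, so grip across the row (along the rack's x), on the upper half.
- sleeve_green: Loose steel pipe sleeve, its upper 24 mm painted green: an upright open tube, 44 mm outside diameter, 36 mm bore, 60 mm high, 0.17 to 0.34 kg, standing over a post of the cooling rack with its foot on the plate. Origin at the centre of its foot, z along the tube, up. Sleeves are 70 mm apart, so grip across the row (along the rack's x), on the upper half.
- sleeve_black: Loose steel pipe sleeve, its upper 24 mm painted black: an upright open tube, 44 mm outside diameter, 36 mm bore, 60 mm high, 0.17 to 0.34 kg, standing over a post of the cooling rack with its foot on the plate. Origin at the centre of its foot, z along the tube, up. Sleeves are 70 mm apart, so grip across the row (along the rack's x), on the upper half.
- chip_white: Flat white marker chip, 18 x 26 x 3 mm, fixed on the cooling rack 45 mm from the post (towards the rack's -x side) where the white sleeve stands at the start: it stays there and records that sleeve's place in the row. Not to be moved. Origin at the centre of its underside.
- chip_yellow: Flat yellow marker chip, 18 x 26 x 3 mm, fixed on the cooling rack 45 mm from the post (towards the rack's -x side) where the yellow sleeve stands at the start: it stays there and records that sleeve's place in the row. Not to be moved. Origin at the centre of its underside.
- chip_green: Flat green marker chip, 18 x 26 x 3 mm, fixed on the cooling rack 45 mm from the post (towards the rack's -x side) where the green sleeve stands at the start: it stays there and records that sleeve's place in the row. Not to be moved. Origin at the centre of its underside.
- chip_black: Flat black marker chip, 18 x 26 x 3 mm, fixed on the cooling rack 45 mm from the post (towards the rack's -x side) where the black sleeve stands at the start: it stays there and records that sleeve's place in the row. Not to be moved. Origin at the centre of its underside.
Not all that is in view belongs to the job. What is shaped like the sleeve_green but orange or purple is not meant.

How it is judged:
At the end, for the whole second after the job is handed in: Each sleeve stands upright (within 0.1 rad), released and at rest, over a test-rack post: within 14 mm of the post along each rack axis, foot on the plate within 4 mm, and at the same place counted from the red bar as its marker chip on the cooling rack (x of sleeve_white in the frame of test_rack between -0.014 and 0.014 m and z of sleeve_white in the frame of test_rack between 0.026 and 0.034 m and angle between each of sleeve_white, sleeve_yellow, sleeve_green, sleeve_black's own z axis and vertical below 0.1 rad and linear speed of each of sleeve_white, sleeve_yellow, sleeve_green, sleeve_black below 0.02 m/s and angular speed of each of sleeve_white, sleeve_yellow, sleeve_green, sleeve_black below 0.2 rad/s and ((y of chip_white in the frame of cooling_rack between 0.085 and 0.125 m and y of sleeve_white in the frame of test_rack between -0.119 and -0.091 m) or (y of chip_white in the frame of cooling_rack between 0.015 and 0.055 m and y of sleeve_white in the frame of test_rack between -0.049 and -0.021 m) or (y of chip_white in the frame of cooling_rack between -0.055 and -0.015 m and y of sleeve_white in the frame of test_rack between 0.021 and 0.049 m) or (y of chip_white in the frame of cooling_rack between -0.125 and -0.085 m and y of sleeve_white in the frame of test_rack between 0.091 and 0.119 m)) and x of sleeve_yellow in the frame of test_rack between -0.014 and 0.014 m and z of sleeve_yellow in the frame of test_rack between 0.026 and 0.034 m and ((y of chip_yellow in the frame of cooling_rack between 0.085 and 0.125 m and y of sleeve_yellow in the frame of test_rack between -0.119 and -0.091 m) or (y of chip_yellow in the frame of cooling_rack between 0.015 and 0.055 m and y of sleeve_yellow in the frame of test_rack between -0.049 and -0.021 m) or (y of chip_yellow in the frame of cooling_rack between -0.055 and -0.015 m and y of sleeve_yellow in the frame of test_rack between 0.021 and 0.049 m) or (y of chip_yellow in the frame of cooling_rack between -0.125 and -0.085 m and y of sleeve_yellow in the frame of test_rack between 0.091 and 0.119 m)) and x of sleeve_green in the frame of test_rack between -0.014 and 0.014 m and z of sleeve_green in the frame of test_rack between 0.026 and 0.034 m and ((y of chip_green in the frame of cooling_rack between 0.085 and 0.125 m and y of sleeve_green in the frame of test_rack between -0.119 and -0.091 m) or (y of chip_green in the frame of cooling_rack between 0.015 and 0.055 m and y of sleeve_green in the frame of test_rack between -0.049 and -0.021 m) or (y of chip_green in the frame of cooling_rack between -0.055 and -0.015 m and y of sleeve_green in the frame of test_rack between 0.021 and 0.049 m) or (y of chip_green in the frame of cooling_rack between -0.125 and -0.085 m and y of sleeve_green in the frame of test_rack between 0.091 and 0.119 m)) and x of sleeve_black in the frame of test_rack between -0.014 and 0.014 m and z of sleeve_black in the frame of test_rack between 0.026 and 0.034 m and ((y of chip_black in the frame of cooling_rack between 0.085 and 0.125 m and y of sleeve_black in the frame of test_rack between -0.119 and -0.091 m) or (y of chip_black in the frame of cooling_rack between 0.015 and 0.055 m and y of sleeve_black in the frame of test_rack between -0.049 and -0.021 m) or (y of chip_black in the frame of cooling_rack between -0.055 and -0.015 m and y of sleeve_black in the frame of test_rack between 0.021 and 0.049 m) or (y of chip_black in the frame of cooling_rack between -0.125 and -0.085 m and y of sleeve_black in the frame of test_rack between 0.091 and 0.119 m))); the robot touches nothing.
It also fails if it takes over 109 s, if anything falls off the work surface, if the arm or the gripper's body presses on something with over 40 N, if the wrist force passes 120 N, or if a joint passes its speed limit or range.

## Working session

There is one attempt and no reset: what is moved stays moved. The work goes in short steps, Python scripts to look and compute and a tool call to move; the robot and the scene stay as the last step left them, time stands still between calls to the robot, and variables do not carry over. Pictures are saved under pics/ and viewed, at most 14 in all, crops included, and the job is handed in when it is done.

Besides the shell and the picture viewer there is one more tool, called after "Emit:" in YAML: its name, and indented under it one key for each argument. move_arm: Moves the arm, as the interface text tells. Shifts and turns lie within -1 to 1; 1 stands for 1000 mm of shift or 2 pi rad of turn. Its arguments: {"type":"object","properties":{"moves":{"type":"array"},"force":{"type":"number"}},"required":["moves"]}

```bash
mkdir -p pics; python3 - <<'E'
from workcell import bot
import cv2
for n in ("top","side"):
    cv2.imwrite(f"pics/{n}0.png",bot.grab_frame(n)[:,:,::-1])
    p=bot.camera_params(n);print(n,p)
print(bot.observe())
E
```

```text
top {'vertical_fov': 56.94658438566204, 'cx': 316.33233007884746, 'cy': 234.3410013761914, 'D': array([-0.10770774,  0.        ,  0.        ,  0.        ,  0.        ]), 'R': array([[ 4.13983441e-04, -9.99999789e-01,  5.00519503e-04],
       [-9.78590925e-01, -5.08134638e-04, -2.05814342e-01],
       [ 2.05814553e-01, -4.04600114e-04, -9.78590929e-01]]), 't': array([-0.02672174,  0.46633018,  0.81884254])}
side {'vertical_fov': 55.12361029365313, 'cx': 313.3765037939732, 'cy': 234.51291442820067, 'D': array([-0.01330047,  0.        ,  0.        ,  0.        ,  0.        ]), 'R': array([[-7.79269285e-01, -6.26689214e-01, -1.01097208e-04],
       [-4.57945533e-01,  5.69551678e-01, -6.82566315e-01],
       [ 4.27814528e-01, -5.31856668e-01, -7.30823655e-01]]), 't': array([0.32172169, 0.26816555, 0.652     ])}
{'clock': 0.1, 'qpos': array([ 1.03979061,  0.52195935, -0.03630978,  1.59994325,  0.02116385,
        1.0210965 , -0.11281603]), 'qd': array([ 0.00074097, -0.0005991 ,  0.00069526, -0.00207063,  0.00034853,
       -0.00137643, -0.00084674]), 'joint_efforts': array([ 2.82593181e-03, -9.28490496e+01,  1.98373877e+00, -3.70536983e+01,
        1.80929073e-02,  5.26384480e-03,  2.12419445e-05]), 'position': array([ 0.2777548 , -0.55955531,  0.23078317]), 'tool_rot': array([-3.14057080e+00,  4.93802151e-05,  4.60744384e-01]), 'force': array([-0.99314394, -1.00135496, -0.44457106]), 'moment': array([ 0.01663934, -0.01370929, -0.01396074]), 'finger_force': 0.0, 'grip_width': 0.08502793986740094}
```

View pics/top0.png

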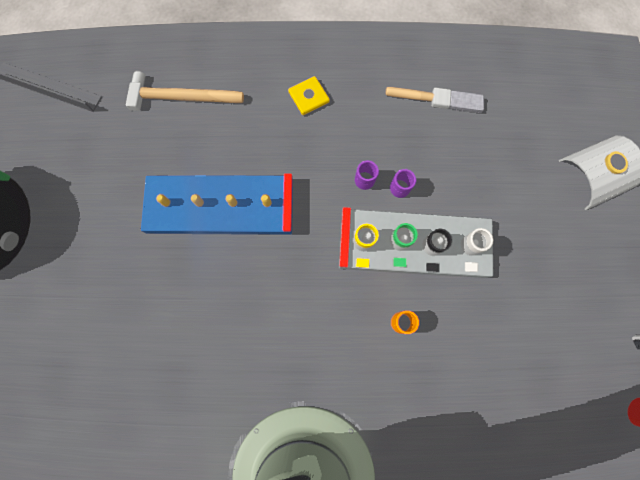

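View pics/side0.png

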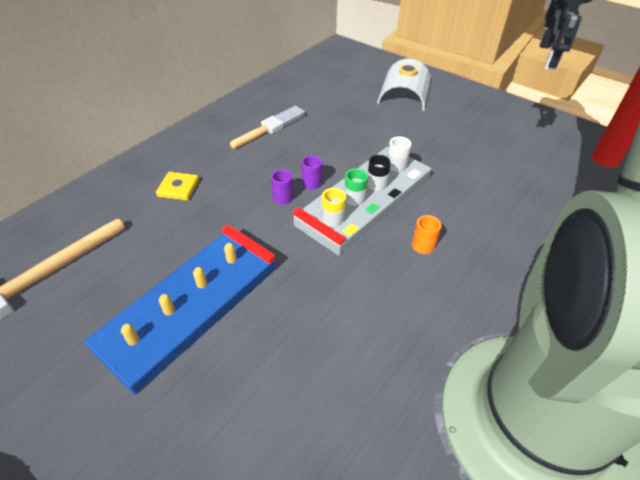

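The sleeves in the top view are yellow (367,236), green (405,236), black (439,241) and white (480,241). Counted from the grey rack's red bar (346,238), the order is yellow, green, black, white. The brass posts are at (266,200), (231,200), (197,200) and (163,200), with the blue rack's red bar at (288,202).

Could be mistaken for sleeves: purple sleeves (367,175) and (403,183), orange sleeve (405,322), yellow block (310,95). None of these belong to the job.

```bash
cat > h.py <<'E'
from workcell import bot
import cv2, numpy as np
def K(p):
    f=240/np.tan(np.radians(p["vertical_fov"]/2)); return np.array([[f,0,p["cx"]],[0,f,p["cy"]],[0,0,1]])
def cast(p,uv,z):
    uv=np.array(uv,float).reshape(-1,1,2)
    n=cv2.undistortPoints(uv,K(p),p["D"]).reshape(-1,2)
    d=np.c_[n,np.ones(len(n))]@p["R"]; c=-p["R"].T@p["t"]
    return c+d*((z-c[2])/d[:,2])[:,None]
def proj(p,X):
    X=np.array(X,float).reshape(-1,1,3)
    return cv2.projectPoints(X,cv2.Rodrigues(p["R"])[0],p["t"],K(p),p["D"])[0].reshape(-1,2)
def blobs(m,amin):
    n,l,s,c=cv2.connectedComponentsWithStats(m.astype(np.uint8)); return [(s[i],c[i],l==i) for i in range(1,n) if s[i][4]>=amin]
E
python3 - <<'E'
from h import *
np.set_printoptions(precision=4,suppress=True)
I=cv2.imread("pics/top0.png"); H=cv2.cvtColor(I,cv2.COLOR_BGR2HSV); p=bot.camera_params("top")
h,s,v=[H[:,:,i].astype(int) for i in range(3)]
M={"blue":(abs(h-108)<12)&(s>120),"red":((h<5)|(h>175))&(s>150),"yel":(abs(h-27)<6)&(s>150),"grn":(abs(h-65)<15)&(s>120),
"pur":(abs(h-143)<15)&(s>120),"blk":(v<50),"wht":(v>225)&(s<25),"brass":(abs(h-18)<7)&(s>110)}
zz={"blue":.03,"red":.042,"brass":.068}
for k,m in M.items():
    m=m.copy();m[:150]=0;m[290:]=0;m[:,:130]=0;m[:,520:]=0
    for st,c,l in blobs(m,25):
        r=cv2.minAreaRect(np.argwhere(l)[:,::-1].astype(np.float32)); b=cv2.boxPoints(r)
        print(k,st,c,"w@",cast(p,c,zz.get(k,.033))[0], "rect",cast(p,b,zz.get(k,.033))[:,:2].tolist() if k in("blue","red") else "")
cv2.imwrite("pics/crop0.png",cv2.resize(I[150:290,130:510],None,fx=2.1,fy=2.1,interpolation=2))
E
```

```text
blue [ 141  176  151   58 7473] [212.9653 204.6363] w@ [0.5322 0.1849 0.03  ] rect [[0.5953442575649788, 0.3420395375356985], [0.593296054588605, 0.025840321046081395], [0.4729573565958751, 0.024273791050832244], [0.4728455835953597, 0.3310659517911965]]
red [283 174   9  57 444] [287.2477 202.1802] w@ [0.5337 0.0319 0.042 ] rect [[0.47653049575932227, 0.04023075241091], [0.593759133162097, 0.03946119744339822], [0.5933188124421662, 0.023240634901246456], [0.47614352514795855, 0.02447581220791792]]
red [340 207  11  60 462] [344.9156 236.9892] w@ [ 0.4624 -0.0829  0.042 ] rect [[0.40479191579078244, -0.07154787126944571], [0.5239579677471685, -0.07935443305897735], [0.5230871629247856, -0.09488853768472066], [0.4039392621632132, -0.08665200795684856]]
yel [158 195   5   7  25] [159.72 197.8 ] w@ [0.5464 0.2964 0.033 ] rect 
yel [262 195   6   9  34] [264.3529 198.4118] w@ [0.5443 0.0793 0.033 ] rect 
yel [355 224  24  24 214] [366.2477 235.1028] w@ [ 0.4681 -0.1262  0.033 ] rect 
yel [356 258  13  10 104] [362.2019 262.4423] w@ [ 0.413 -0.117  0.033] rect 
grn [393 223  25  24 212] [
[... 237 characters left out ...]
469] [402.4456 182.7292] w@ [ 0.5782 -0.2037  0.033 ] rect 
blk [433 230  17  18  61] [443.9836 235.2787] w@ [ 0.4678 -0.2836  0.033 ] rect 
blk [428 239  14  13  39] [432.359 246.641] w@ [ 0.4446 -0.2585  0.033 ] rect 
wht [470 228  23  23 131] [480.8168 239.4504] w@ [ 0.4592 -0.3592  0.033 ] rect 
wht [465 262  12   9 103] [470.3301 266.1942] w@ [ 0.4049 -0.3336  0.033 ] rect 
brass [157 195  13  11  93] [162.8817 199.9785] w@ [0.5314 0.2765 0.068 ] rect 
brass [191 195   7   9  37] [193.9189 197.9459] w@ [0.5353 0.2143 0.068 ] rect 
brass [226 195  11  11  84] [231.1786 199.8929] w@ [0.531  0.1401 0.068 ] rect 
brass [261 195  10  11  84] [265.7024 200.0595] w@ [0.5305 0.0723 0.068 ] rect
```

View pics/crop0.png

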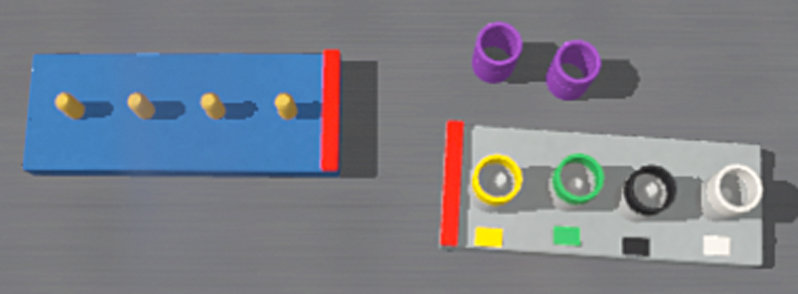

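```bash
python3 - <<'E'
from h import *
np.set_printoptions(precision=4,suppress=True)
I=cv2.imread("pics/top0.png"); H=cv2.cvtColor(I,cv2.COLOR_BGR2HSV); p=bot.camera_params("top")
h,s,v=[H[:,:,i].astype(int) for i in range(3)]
br=(h<33)&(h>8)&(s>90);br[:185]=0;br[215:]=0;br[:,:145]=0;br[:,280:]=0
for st,c,l in blobs(br,20): print("post",st,c,cast(p,c,.049)[0])
for k,(u0,u1,v0,v1) in {"yel":(355,379,224,248),"grn":(393,418,223,247),"blk":(427,451.5,229.5,253),"wht":(468.5,493,228.5,253)}.items():
    a=cast(p,[(u0,v0+11),(u1,v0+11),((u0+u1)/2,v0)],.09); print(k,"width",a[0,1]-a[1,1],"x",a[2,0]-.022,"y",(a[0,1]+a[1,1])/2)
print(cast(p,[(353,209),(494,217.5),(493,277),(341,268)],.03))
w=bot.camera_params("wrist");o=bot.observe();
from scipy.spatial.transform import Rotation as R
Rt=R.from_euler('xyz',o["tool_rot"]).as_matrix();c=-w["R"].T@w["t"]
print("wrist cam in tool",Rt.T@(c-o["position"]),"axes",w["R"]@Rt,w["vertical_fov"])
E
```

```text
post [157 194  13  12  99] [162.7475 199.8081] [0.5374 0.2838 0.049 ]
post [191 195  12  11  80] [196.4125 199.75  ] [0.5371 0.2145 0.049 ]
post [226 194  11  12  90] [230.9444 199.8333] [0.5367 0.1444 0.049 ]
post [261 195  10  12  88] [265.7045 200.2159] [0.5358 0.0745 0.049 ]
yel width 0.04492786458511738 x 0.4554947722945919 y -0.12107818875394236
grn width 0.047253672766114585 x 0.45752750234431394 y -0.19354466664945752
blk width 0.046741586573209704 x 0.44506183534681054 y -0.2570150255293537
wht width 0.04777948122993586 x 0.44711467265753446 y -0.3371620884057078
[[ 0.5228 -0.1009  0.03  ]
 [ 0.5058 -0.392   0.03  ]
 [ 0.3832 -0.38    0.03  ]
 [ 0.4024 -0.0752  0.03  ]]
wrist cam in tool [ 0.0777 -0.0008 -0.1415] axes [[-0.0012  1.      0.0001]
 [-0.9538 -0.0011 -0.3003]
 [-0.3003 -0.0004  0.9538]] 68.91264627642344
```

```bash
cat > go.py <<'E'
import sys
from h import *
from scipy.spatial.transform import Rotation as R
# usage: go.py x y z yaw -> shift (m) and turn/2pi in tool axes
def go(x,y,z,yaw):
    o=bot.observe(); Rt=R.from_euler('xyz',o["tool_rot"]); d=Rt.inv().apply(np.array([x,y,z])-o["position"])
    t=(Rt.inv()*R.from_euler('xyz',[np.pi,0,yaw])).as_rotvec()/(2*np.pi)
    print("t%.1f"%o["clock"],o["position"].round(4),o["tool_rot"].round(3),"F",o["force"].round(1),"w %.4f"%o["grip_width"],"| shift",d.round(4),"turn",t.round(4))
if __name__=="__main__": go(*map(float,sys.argv[1:5]))
E
```

Emit:
move_arm:
  moves:
    - [[1,0.158,-0.122,-0.01,0,0,-0.084],[1,0.158,-0.122,-0.01,0,0,-0.084],[1,0.158,-0.122,-0.01,0,0,-0.084],[1,0.158,-0.122,-0.01,0,0,-0.084],[1,0.158,-0.122,-0.01,0,0,-0.084]]

```text
clock: 0.6
position: [0.3683, -0.3748, 0.2418]
tool_rot: [3.141, -0.002, 0.999]
force: [0.2, -2.2, 1.3]
grip_width: 0.0857
finger_force: 0.0
```

```bash
python3 go.py .452 -.20 .25 1.513
```

```text
t0.6 [ 0.3683 -0.3748  0.2418] [ 3.141e+00 -2.000e-03  9.990e-01] F [ 0.2 -2.2  1.3] w 0.0857 | shift [ 0.1923 -0.0243 -0.0078] turn [ 0.0001 -0.0003 -0.0818]
```

Emit:
move_arm:
  moves:
    - [[1,0.192,-0.024,-0.008,0,0,-0.082],[1,0.192,-0.024,-0.008,0,0,-0.082],[1,0.192,-0.024,-0.008,0,0,-0.082],[1,0.192,-0.024,-0.008,0,0,-0.082],[1,0.192,-0.024,-0.008,0,0,-0.082]]

```text
clock: 1.1
position: [0.4531, -0.2015, 0.2496]
tool_rot: [3.14, -0.002, 1.513]
force: [-1.2, -0.9, -0.0]
grip_width: 0.0854
finger_force: 0.0
```

```bash
python3 - <<'E'
from h import *
import pickle
from go import go
go(.4555,-.121,.25,1.513)
w=bot.camera_params("wrist"); I=bot.grab_frame("wrist")[:,:,::-1]; cv2.imwrite("pics/w1.png",I); pickle.dump(w,open("w1.pkl","wb"))
for n,q in {"yel":(.4555,-.121,.09),"grn":(.4575,-.1935,.09),"blk":(.445,-.257,.09),"wht":(.447,-.337,.09)}.items(): print(n,proj(w,q).round(0))
E
```

```text
t1.1 [ 0.4531 -0.2015  0.2496] [ 3.140e+00 -2.000e-03  1.513e+00] F [-1.2 -0.9 -0. ] w 0.0854 | shift [ 0.0805 -0.0022 -0.0002] turn [ 0.0002 -0.0003  0.    ]
yel [[328. 124.]]
grn [[336. 210.]]
blk [[326. 277.]]
wht [[333. 350.]]
```

View pics/w1.png

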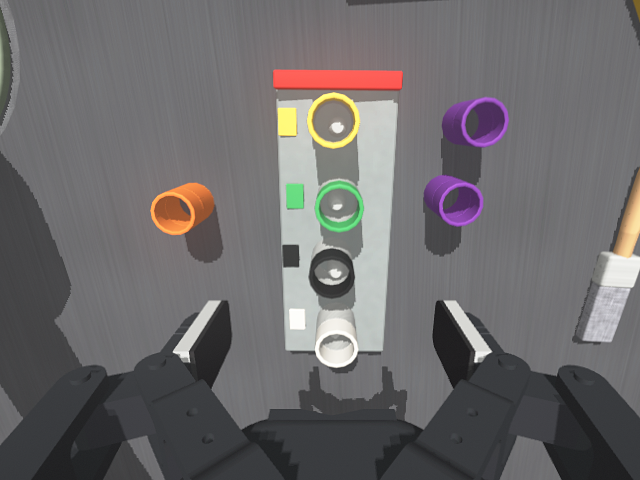

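The wrist view shows the ring centres at yellow (333,120), green (339,206), black (332,273) and white (336,347). Yellow is next to the red bar, the orange and purple decoys stand outside the rack, and the choice is confirmed.

```bash
python3 - <<'E'
from h import *
import pickle
from go import go
w=pickle.load(open("w1.pkl","rb"))
print(cast(w,[(333,120),(339,206),(332,273),(336,347)],.09).round(4))
print("chips",cast(w,[(287.5,122),(295,196),(291,256),(297,319)],.033).round(4))
print("bar",cast(w,[(275,71),(402,71)],.042).round(4))
c=cast(w,[(333,120)],.09)[0]; go(c[0],c[1],.115,1.513)
E
```

```text
[[ 0.4595 -0.1178  0.09  ]
 [ 0.4607 -0.1898  0.09  ]
 [ 0.4508 -0.253   0.09  ]
 [ 0.4501 -0.3335  0.09  ]]
chips [[ 0.4155 -0.1159  0.033 ]
 [ 0.4163 -0.189   0.033 ]
 [ 0.406  -0.2547  0.033 ]
 [ 0.4056 -0.3327  0.033 ]]
bar [[ 0.4094 -0.0711  0.042 ]
 [ 0.5253 -0.0779  0.042 ]]
t1.1 [ 0.4517 -0.2044  0.2494] [ 3.141e+00 -1.000e-03  1.508e+00] F [-0.2 -1.5 -0.7] w 0.0855 | shift [0.0868 0.0024 0.1344] turn [ 0.     -0.0001 -0.0007]
```

Emit:
move_arm:
  moves:
    - [[1,0.084,0.002,0,0,0,0],[1,0.084,0.002,0,0,0,0],[1,0.084,0.002,0.05,0,0,0],[1,0.084,0.002,0.1,0,0,0],[1,0.084,0.002,0.13,0,0,0]]

```text
clock: 1.65
position: [0.4567, -0.1236, 0.1164]
tool_rot: [-3.139, -0.0, 1.502]
force: [0.5, -0.3, 0.8]
grip_width: 0.0854
finger_force: 0.0
```

```bash
python3 - <<'E'
from h import *
from go import go
for i in range(2):
    go(.458,-.119,.05,1.513); I=bot.grab_frame("wrist")[:,:,::-1]
w=bot.camera_params("wrist"); cv2.imwrite("pics/w2.png",I)
h,s,v=cv2.split(cv2.cvtColor(I,cv2.COLOR_BGR2HSV)); m=(abs(h.astype(int)-27)<6)&(s>150)
for st,c,l in blobs(m,200): print(st,c,cast(w,c,.09))
go(.458,-.119,.05,1.513)
E
```

```text
t1.6 [ 0.4567 -0.1236  0.1164] [-3.139 -0.     1.502] F [ 0.5 -0.3  0.8] w 0.0854 | shift [0.0047 0.0011 0.0664] turn [-0.0004 -0.     -0.0017]
t1.7 [ 0.4553 -0.1234  0.1134] [-3.135e+00 -1.000e-03  1.502e+00] F [-4.9  0.7 -6.7] w 0.0857 | shift [0.0045 0.0028 0.0634] turn [-0.0011 -0.0002 -0.0017]
[301 223  78  37 739] [338.66711773 234.33152909] [[ 0.46148434 -0.0970319   0.09      ]]
[ 304  242   71   64 1429] [339.6340098  286.15605318] [[ 0.4601855  -0.12548842  0.09      ]]
t1.8 [ 0.456  -0.1234  0.1162] [-3.135e+00 -1.000e-03  1.503e+00] F [0.  0.5 1.4] w 0.0855 | shift [0.0045 0.0021 0.0662] turn [-0.001  -0.0001 -0.0017]
```

View pics/w2.png

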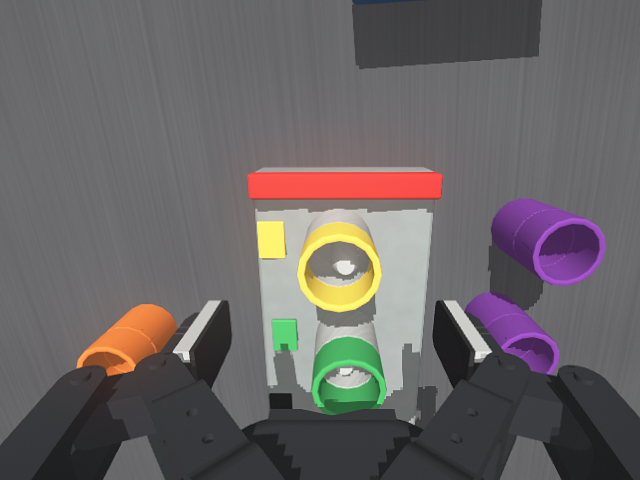

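Yellow's outer ring spans u 299–381 and v 235–311, so its centre is about (340,271). The green ring is lower, at (349,385), and both purple decoys are well to the right of the fingers.

```bash
python3 - <<'E'
from h import *
from go import go
w=bot.camera_params("wrist"); print(cast(w,[(340,271)],.09)); o=bot.observe(); print(proj(w,[o["position"],[*o["position"][:2],.09]]))
E
```

```text
[[ 0.46091353 -0.11690312  0.09      ]]
[[330.97524238 307.53690374]
 [331.40192526 283.03173038]]
```

Emit:
move_arm:
  moves:
    - [[1,0.006,0.004,0.02,0,0,-0.001],[1,0.006,0.004,0.05,0,0,-0.001],[1,0.006,0.004,0.066,0,0,-0.001],[0.4,0.006,0.004,0.066,0,0,-0.001],[0.3,0.006,0.004,0.066,0,0,-0.001]]
  force: 50

```text
clock: 2.25
position: [0.4633, -0.1179, 0.0547]
tool_rot: [3.141, 0.001, 1.509]
force: [-0.4, -0.2, -1.0]
grip_width: 0.059
finger_force: 0.0
```

Emit:
move_arm:
  moves:
    - [[0.3,0,0,0,0,0,0],[0.3,0,0,0,0,0,0],[0.3,0,0,0,0,0,0],[0.3,0,0,0,0,0,0],[0.3,0,0,0,0,0,0]]

```text
clock: 2.75
position: [0.4633, -0.1179, 0.0549]
tool_rot: [3.14, 0.001, 1.509]
force: [-2.8, 0.3, 13.4]
grip_width: 0.0423
finger_force: 48.7
```

Emit:
move_arm:
  moves:
    - [[0.3,0,0,-0.03,0,0,0],[0.3,0,0,-0.07,0,0,0],[0.3,0,0,-0.1,0,0,0],[0.3,0.06,0.019,-0.1,0,0,-0.003],[0.3,0.1,0.031,-0.1,0,0,-0.005]]

```text
clock: 3.25
position: [0.4991, -0.0244, 0.1556]
tool_rot: [3.138, 0.001, 1.537]
force: [1.1, 0.1, -1.6]
grip_width: 0.0419
finger_force: 52.2
```

Emit:
move_arm:
  moves:
    - [[0.3,0.045,0.014,0,0,0,-0.003],[0.3,0.09,0.028,0,0,0,-0.005],[0.3,0.097,0.031,0,0,0,-0.005],[0.3,0.097,0.031,0,0,0,-0.005],[0.3,0.097,0.031,0,0,0,-0.005]]

```text
clock: 3.75
position: [0.5317, 0.0711, 0.1538]
tool_rot: [3.141, 0.001, 1.572]
force: [-1.6, -0.5, -2.0]
grip_width: 0.0421
finger_force: 52.1
```

```bash
python3 - <<'E'
from h import *
from go import go
w=bot.camera_params("wrist"); I=bot.grab_frame("wrist")[:,:,::-1]; cv2.imwrite("pics/w3.png",I)
go(.537,.0745,.055,1.57)
print(proj(w,[[.5374,.2838,.049],[.5371,.2145,.049],[.5367,.1444,.049],[.5358,.0745,.049],[.5358,.0745,.068]]).round(0))
E
```

```text
t3.8 [0.5317 0.0707 0.1537] [3.141e+00 1.000e-03 1.571e+00] F [ 0.2 -0.3 -1.4] w 0.0422 | shift [0.0039 0.0052 0.0987] turn [0.     0.0001 0.0002]
[[ 341. -121.]
 [ 340.   17.]
 [ 338.  134.]
 [ 337.  233.]
 [ 337.  241.]]
```

View pics/w3.png

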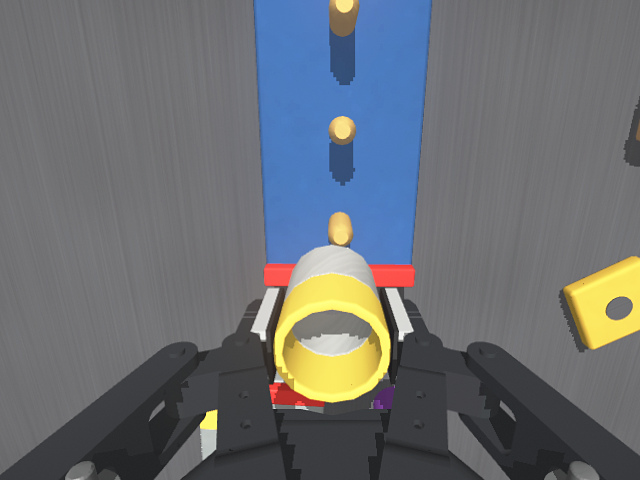

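Wrist view: the tip of the first brass post is at (341,237), the second post is at (342,130), and the held yellow ring is centred at about (332,352).

```bash
python3 - <<'E'
from h import *
from go import go
w=bot.camera_params("wrist"); o=bot.observe(); print("post",cast(w,[(341,237),(342,129)],.068),"sleeve",cast(w,[(332,352)],.189),o["position"])
E
```

```text
post [[0.53845289 0.07717559 0.068     ]
 [0.53858181 0.14751952 0.068     ]] sleeve [[0.53224496 0.07239741 0.189     ]] [0.53173597 0.07070551 0.15372613]
```

Emit:
move_arm:
  moves:
    - [[0.3,0.0055,0.0065,0,0,0,0],[0.3,0.0055,0.0065,0.03,0,0,0],[0.3,0.0055,0.0065,0.06,0,0,0],[0.3,0.0055,0.0065,0.085,0,0,0],[0.3,0.0055,0.0065,0.097,0,0,0]]

```text
clock: 4.3
position: [0.5379, 0.0771, 0.0546]
tool_rot: [-3.14, 0.0, 1.572]
force: [-20.4, -2.7, 81.5]
grip_width: 0.0423
finger_force: 62.6
```

Emit:
move_arm:
  moves:
    - [[0.3,0,0,0,0,0,0],[0.8,0,0,0,0,0,0],[1,0,0,0,0,0,0],[1,0,0,0,0,0,0],[1,0,0,0,0,0,0]]

```text
clock: 4.8
position: [0.5387, 0.0777, 0.0567]
tool_rot: [3.141, -0.0, 1.573]
force: [1.2, 0.3, -0.3]
grip_width: 0.0854
finger_force: 0.0
```

```bash
python3 - <<'E'
from h import *
from go import go
go(.461,-.191,.155,1.513)
I=bot.grab_frame("top")[150:290,130:510,::-1]; S=bot.grab_frame("side")[130:400,80:460,::-1]
cv2.imwrite("pics/c4.png",np.vstack([cv2.resize(I,None,fx=1.6,fy=1.6),cv2.resize(S,(608,370))]))
E
```

```text
t4.8 [0.5387 0.0777 0.0567] [ 3.141 -0.     1.573] F [ 1.2  0.3 -0.3] w 0.0854 | shift [-0.2685 -0.0781 -0.0983] turn [ 0.0001 -0.      0.0095]
```

View pics/c4.png

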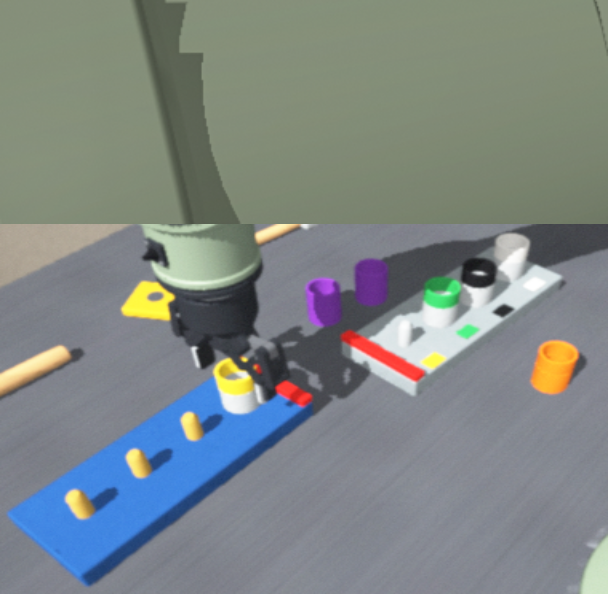

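Yellow is down over the post next to the blue rack's red bar, standing upright. It met the plate with 81 N, so I'll touch down more gently from here. Green is next.

Emit:
move_arm:
  moves:
    - [[1,0,0,-0.05,0,0,0],[1,0,0,-0.098,0,0,0],[1,-0.045,-0.013,-0.098,0,0,0.003],[1,-0.09,-0.026,-0.098,0,0,0.006],[1,-0.136,-0.04,-0.098,0,0,0.0095]]

```text
clock: 5.4
position: [0.4982, -0.0597, 0.1548]
tool_rot: [3.141, 0.0, 1.513]
force: [1.8, -0.0, -0.4]
grip_width: 0.0853
finger_force: 0.0
```

```bash
python3 go.py .461 -.19 .155 1.513
```

```text
t5.4 [ 0.4982 -0.0597  0.1548] [3.141 0.    1.513] F [ 1.8 -0.  -0.4] w 0.0853 | shift [-0.1322 -0.0297 -0.0002] turn [0.0002 0.     0.    ]
```

Emit:
move_arm:
  moves:
    - [[1,-0.045,-0.01,0,0,0,0],[1,-0.09,-0.02,0,0,0,0],[1,-0.132,-0.03,0,0,0,0],[1,-0.132,-0.03,0.02,0,0,0],[1,-0.132,-0.03,0.02,0,0,0]]

```text
clock: 5.9
position: [0.4598, -0.1891, 0.133]
tool_rot: [-3.139, -0.001, 1.511]
force: [-0.2, 1.2, 0.6]
grip_width: 0.0851
finger_force: 0.0
```

```bash
cat > look.py <<'E'
import sys
from go import *
# ring bbox of a colour in wrist view -> sleeve centre at z=.09
def look(col,name,z=.09):
    w=bot.camera_params("wrist"); I=bot.grab_frame("wrist")[:,:,::-1]; cv2.imwrite(f"pics/{name}.png",I)
    h,s,v=[a.astype(int) for a in cv2.split(cv2.cvtColor(I,cv2.COLOR_BGR2HSV))]
    m={"grn":(abs(h-65)<18)&(s>80),"blk":v<60,"wht":(v>215)&(s<30)}[col].astype(np.uint8)
    for st,c,l in blobs(m,300):
        print(st,c.round(0),cast(w,[c],z)[0].round(4))
    print("tcp px",proj(w,[[*bot.observe()["position"][:2],z]]).round(0)); return I,w
if __name__=="__main__": look(*sys.argv[1:3]); go(.461,-.19,.055,1.513)
E
python3 look.py grn g1
```

```text
[259 225  26  34 831] [272. 241.] [ 0.4279 -0.1697  0.09  ]
[ 296  227   75   81 3002] [333. 269.] [ 0.461  -0.1884  0.09  ]
tcp px [[333. 269.]]
t6.0 [ 0.4607 -0.188   0.1339] [-3.140e+00 -1.000e-03  1.513e+00] F [0.2 0.9 0.3] w 0.0857 | shift [-0.0021  0.0005  0.0789] turn [-0.0002 -0.0001  0.    ]
```

View pics/g1.png

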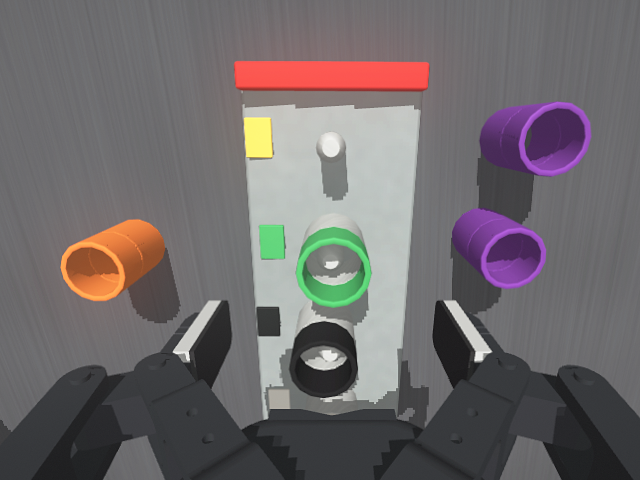

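The green ring at (333,268) lies exactly under the TCP (333,269), between the fingers. I'll go straight down and grip it.

Emit:
move_arm:
  moves:
    - [[1,0,0,0.04,0,0,0],[1,0,0,0.077,0,0,0],[0.5,0,0,0.077,0,0,0],[0.3,0,0,0.077,0,0,0],[0.3,0,0,0.077,0,0,0]]

```text
clock: 6.45
position: [0.4622, -0.1882, 0.0592]
tool_rot: [3.14, 0.001, 1.514]
force: [-2.5, 0.4, 0.8]
grip_width: 0.0437
finger_force: 0.1
```

Emit:
move_arm:
  moves:
    - [[0.3,0,0,0,0,0,0],[0.3,0,0,0,0,0,0],[0.3,0,0,0,0,0,0]]

```text
clock: 6.75
position: [0.4622, -0.1883, 0.0594]
tool_rot: [3.139, 0.001, 1.513]
force: [-1.5, 2.2, 8.1]
grip_width: 0.0418
finger_force: 49.7
```

Emit:
move_arm:
  moves:
    - [[0.3,0,0,-0.03,0,0,0],[0.3,0,0,-0.07,0,0,0],[0.3,0.02,0.003,-0.1,0,0,0],[0.3,0.065,0.011,-0.1,0,0,-0.001],[0.3,0.11,0.018,-0.1,0,0,-0.002]]

```text
clock: 7.25
position: [0.4864, -0.079, 0.1601]
tool_rot: [3.137, 0.001, 1.524]
force: [0.4, 0.1, -3.5]
grip_width: 0.0424
finger_force: 52.7
```

Emit:
move_arm:
  moves:
    - [[0.3,0.045,0.008,0,0,0,-0.002],[0.3,0.092,0.016,0,0,0,-0.004],[0.3,0.138,0.024,0,0,0,-0.006],[0.3,0.184,0.032,0,0,0,-0.007],[0.3,0.229,0.039,0,0,0,-0.007]]

```text
clock: 7.75
position: [0.5352, 0.1496, 0.1593]
tool_rot: [3.139, -0.0, 1.57]
force: [0.9, -0.7, -3.2]
grip_width: 0.042
finger_force: 52.7
```

```bash
python3 - <<'E'
from look import *
I,w=look("grn","g2",.194)
h,s,v=[a.astype(int) for a in cv2.split(cv2.cvtColor(I,cv2.COLOR_BGR2HSV))]
for st,c,l in blobs((h<33)&(h>8)&(s>90)&(np.arange(480)[:,None]<300),60): print("brass",st,c.round(0),"bottom-of-tip cast",cast(w,[c],.068)[0].round(4),cast(w,[c],.049)[0].round(4))
go(.5385,.1475,.06,1.57)
E
```

```text
[ 276  277  113  124 8636] [332. 342.] [0.5356 0.1551 0.194 ]
tcp px [[332. 334.]]
brass [325   8  27  32 597] [338.  22.] bottom-of-tip cast [0.5399 0.287  0.068 ] [0.5403 0.2919 0.049 ]
brass [ 606  108   34  126 2209] [627. 187.] bottom-of-tip cast [0.7356 0.1891 0.068 ] [0.7519 0.1859 0.049 ]
brass [326 130  24  22 386] [337. 140.] bottom-of-tip cast [0.5393 0.2199 0.068 ] [0.5396 0.2193 0.049 ]
brass [325 220  23  29 541] [336. 235.] bottom-of-tip cast [0.5387 0.1562 0.068 ] [0.5389 0.1504 0.049 ]
t7.8 [0.5355 0.1583 0.1597] [ 3.138 -0.006  1.577] F [-4.4 11.8 -3.3] w 0.0421 | shift [-0.0114  0.0026  0.0996] turn [ 0.0005 -0.0009  0.0011]
```

View pics/g2.png

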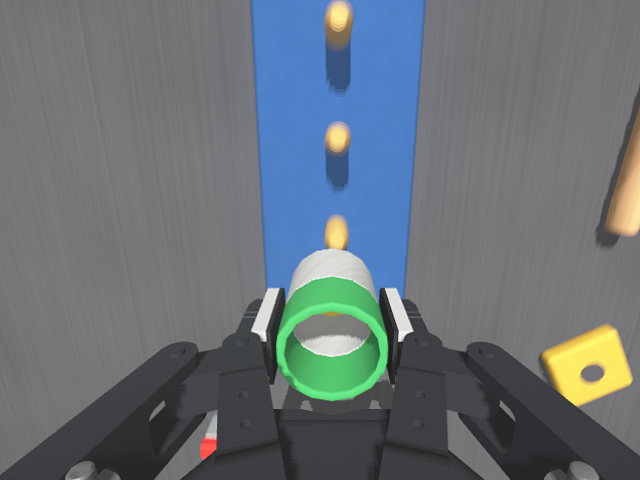

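The picture is slightly blurred because the arm was still moving. The nearest free post is at (336,233), i.e. y≈0.15, which is post 2. Next I'll hold and re-read the pose.

Emit:
move_arm:
  moves:
    - [[0.3,0,0,0,0,0,0],[0.3,0,0,0,0,0,0]]

```text
clock: 8.0
position: [0.5347, 0.1472, 0.1584]
tool_rot: [3.141, 0.0, 1.57]
force: [-0.1, -1.3, -2.4]
grip_width: 0.0418
finger_force: 52.5
```

```bash
python3 - <<'E'
from look import *
w=bot.camera_params("wrist")
I,w=look("grn","g3",.194)
h,s,v=[a.astype(int) for a in cv2.split(cv2.cvtColor(I,cv2.COLOR_BGR2HSV))]
for st,c,l in blobs((h<33)&(h>8)&(s>90)&(np.arange(480)[:,None]<300),60): print("brass",st,c.round(0),cast(w,[c],.068)[0].round(4),cast(w,[c],.049)[0].round(4))
go(.5390,.148,.06,1.57)
E
```

```text
[ 276  277  113  124 8632] [332. 342.] [0.5352 0.1533 0.194 ]
tcp px [[331. 358.]]
brass [325   4  28  43 735] [339.  20.] [0.5396 0.2851 0.068 ] [0.54  0.29  0.049]
brass [ 606  112   34  123 2117] [627. 190.] [0.7347 0.1853 0.068 ] [0.7511 0.182  0.049 ]
brass [325 127  26  26 521] [337. 139.] [0.5391 0.2177 0.068 ] [0.5394 0.2171 0.049 ]
brass [325 219  24  31 608] [336. 235.] [0.5384 0.154  0.068 ] [0.5387 0.1482 0.049 ]
t8.1 [0.5348 0.1465 0.1583] [3.141 0.    1.569] F [-0.2  0.4 -1.4] w 0.0424 | shift [0.0016 0.0041 0.0983] turn [ 0.0001  0.0001 -0.0002]
```

Emit:
move_arm:
  moves:
    - [[0.3,0.0015,0.004,0.02,0,0,0],[0.3,0.0015,0.004,0.055,0,0,0],[0.3,0.0015,0.004,0.08,0,0,0],[0.3,0.0015,0.004,0.09,0,0,0],[0.3,0.0015,0.004,0.095,0,0,0]]

```text
clock: 8.55
position: [0.5388, 0.148, 0.0622]
tool_rot: [-3.141, 0.0, 1.569]
force: [-0.0, 0.3, -2.6]
grip_width: 0.0419
finger_force: 52.4
```

Emit:
move_arm:
  moves:
    - [[0.3,0,0,0.001,0,0,0],[0.7,0,0,0.001,0,0,0],[1,0,0,0.001,0,0,0],[1,0,0,0.001,0,0,0],[1,0,0,0,0,0,0]]

```text
clock: 9.05
position: [0.5389, 0.149, 0.0627]
tool_rot: [3.141, -0.0, 1.57]
force: [0.1, -0.7, 0.1]
grip_width: 0.0858
finger_force: 0.0
```

```bash
python3 go.py .451 -.253 .155 1.513
```

```text
t9.1 [0.5389 0.149  0.0627] [ 3.141 -0.     1.57 ] F [ 0.1 -0.7  0.1] w 0.0858 | shift [-0.402  -0.0874 -0.0924] turn [ 0.0001 -0.      0.009 ]
```

Emit:
move_arm:
  moves:
    - [[1,0,0,-0.048,0,0,0],[1,-0.01,-0.002,-0.092,0,0,0],[1,-0.057,-0.012,-0.092,0,0,0.002],[1,-0.104,-0.022,-0.092,0,0,0.004],[1,-0.151,-0.033,-0.092,0,0,0.006]]

```text
clock: 9.55
position: [0.5052, -0.0036, 0.1549]
tool_rot: [3.14, 0.0, 1.532]
force: [1.2, -0.3, -0.5]
grip_width: 0.0853
finger_force: 0.0
```

Emit:
move_arm:
  moves:
    - [[1,-0.047,-0.008,0,0,0,0.001],[1,-0.094,-0.016,0,0,0,0.002],[1,-0.141,-0.024,0,0,0,0.003],[1,-0.188,-0.032,0,0,0,0.003],[1,-0.22,-0.04,0,0,0,0.003]]

```text
clock: 10.05
position: [0.4561, -0.2235, 0.1546]
tool_rot: [3.141, 0.001, 1.511]
force: [-0.2, -0.5, 0.2]
grip_width: 0.0855
finger_force: 0.0
```

```bash
python3 go.py .451 -.253 .135 1.513
```

```text
t10.1 [ 0.4561 -0.2235  0.1546] [3.141e+00 1.000e-03 1.511e+00] F [-0.2 -0.5  0.2] w 0.0855 | shift [-0.0297 -0.0033  0.0196] turn [ 0.      0.0001 -0.0003]
```

Emit:
move_arm:
  moves:
    - [[1,-0.03,-0.003,0.01,0,0,0],[1,-0.03,-0.003,0.02,0,0,0],[1,-0.03,-0.003,0.02,0,0,0],[1,-0.03,-0.003,0.02,0,0,0]]

```text
clock: 10.45
position: [0.4527, -0.249, 0.1345]
tool_rot: [-3.142, -0.001, 1.515]
force: [1.3, 0.1, -0.3]
grip_width: 0.0853
finger_force: 0.0
```

```bash
sed -i 's/go(.461,-.19,.055,1.513)/go(.451,-.253,.06,1.513)/' look.py; python3 look.py blk b1
```

```text
[ 292  236   73   79 2342] [330. 281.] [ 0.4517 -0.2562  0.09  ]
[  140   301   500   179 31179] [413. 426.] [ 0.5015 -0.366   0.09  ]
[   0  371  128  109 7903] [ 66. 442.] [ 0.2606 -0.3681  0.09  ]
tcp px [[331. 269.]]
t10.5 [ 0.4529 -0.249   0.1347] [ 3.141 -0.     1.515] F [-0.2 -0.2  0.5] w 0.0857 | shift [-0.0042 -0.0017  0.0747] turn [ 0.0001 -0.      0.0003]
```

View pics/b1.png

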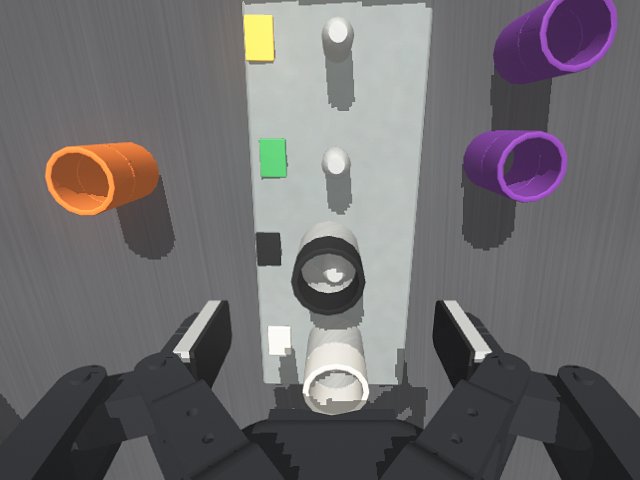

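The black ring's outer edge spans u 292–365 and v 236–315, so its centre is about (328,276). That is 4 mm from the TCP pixel (331,269). The white ring is at (336,388).

Emit:
move_arm:
  moves:
    - [[1,-0.004,-0.0015,0.035,0,0,0],[1,-0.004,-0.0015,0.075,0,0,0],[0.5,-0.004,-0.0015,0.075,0,0,0],[0.3,-0.004,-0.0015,0.075,0,0,0],[0.3,-0.004,-0.0015,0.075,0,0,0]]

```text
clock: 11.0
position: [0.4516, -0.254, 0.0612]
tool_rot: [3.14, 0.001, 1.514]
force: [-5.2, 1.4, 1.8]
grip_width: 0.0442
finger_force: 1.2
```

Emit:
move_arm:
  moves:
    - [[0.3,0,0,0,0,0,0],[0.3,0,0,0,0,0,0],[0.3,0,0,0,0,0,0]]

```text
clock: 11.3
position: [0.4517, -0.2541, 0.0614]
tool_rot: [3.139, 0.001, 1.513]
force: [-0.8, 2.6, 5.5]
grip_width: 0.042
finger_force: 49.9
```

Emit:
move_arm:
  moves:
    - [[0.3,0,0,-0.03,0,0,0],[0.3,0,0,-0.07,0,0,0],[0.3,0.02,0.003,-0.1,0,0,0],[0.3,0.065,0.008,-0.1,0,0,0],[0.3,0.11,0.014,-0.1,0,0,0]]

```text
clock: 11.8
position: [0.4716, -0.1445, 0.1619]
tool_rot: [3.138, 0.001, 1.511]
force: [1.8, 0.4, -3.3]
grip_width: 0.0418
finger_force: 52.7
```

Emit:
move_arm:
  moves:
    - [[0.3,0.046,0.006,0,0,0,-0.001],[0.3,0.092,0.012,0,0,0,-0.003],[0.3,0.138,0.018,0,0,0,-0.005],[0.3,0.184,0.024,0,0,0,-0.007],[0.3,0.23,0.03,0,0,0,-0.009]]

```text
clock: 12.3
position: [0.5145, 0.0849, 0.1612]
tool_rot: [3.139, 0.0, 1.57]
force: [1.0, -0.5, -3.2]
grip_width: 0.042
finger_force: 52.7
```

```bash
python3 go.py .5393 .2175 .161 1.57
```

```text
t12.3 [0.5145 0.0849 0.1612] [3.139 0.    1.57 ] F [ 1.  -0.5 -3.2] w 0.0420 | shift [0.1326 0.0247 0.0002] turn [0.0004 0.     0.    ]
```

Emit:
move_arm:
  moves:
    - [[0.3,0.045,0.009,0,0,0,0],[0.3,0.09,0.018,0,0,0,0],[0.3,0.132,0.025,0,0,0,0],[0.3,0.132,0.025,0,0,0,0],[0.3,0.132,0.025,0,0,0,0]]

```text
clock: 12.8
position: [0.5391, 0.216, 0.1606]
tool_rot: [3.14, -0.001, 1.572]
force: [-0.0, -0.5, -2.8]
grip_width: 0.0418
finger_force: 52.5
```

```bash
cat > posts.py <<'E'
from look import *
import sys
I,w=look("blk",sys.argv[1],.19)
h,s,v=[a.astype(int) for a in cv2.split(cv2.cvtColor(I,cv2.COLOR_BGR2HSV))]
for st,c,l in blobs((h<33)&(h>8)&(s>90)&(np.arange(480)[:,None]<300),60): print("brass",st,c.round(0),cast(w,[c],.068)[0].round(4),cast(w,[c],.049)[0].round(4))
go(*map(float,sys.argv[2:6]))
E
python3 posts.py b2 .5393 .2175 .062 1.57
```

```text
[ 262  275  141  122 8183] [334. 345.] [0.5403 0.2164 0.19  ]
[ 458  351  130  129 5717] [517. 434.] [0.6162 0.1735 0.19  ]
[  78  352  129  128 5863] [147. 433.] [0.4633 0.174  0.19  ]
[ 181  409  302   71 2706] [331. 449.] [0.5392 0.1655 0.19  ]
tcp px [[331. 349.]]
brass [ 583  110   57  190 3413] [616. 217.] [0.7377 0.2347 0.068 ] [0.7538 0.2299 0.049 ]
brass [319 125  26  26 513] [332. 138.] [0.5397 0.2875 0.068 ] [0.5397 0.287  0.049 ]
brass [320 217  23  31 605] [331. 233.] [0.5391 0.2236 0.068 ] [0.5391 0.2179 0.049 ]
brass [613 232  26  68 114] [625. 269.] [0.7544 0.1955 0.068 ] [0.7719 0.1875 0.049 ]
t12.8 [0.5393 0.2147 0.1604] [3.141 0.    1.57 ] F [ 0.6 -0.3 -2.4] w 0.0418 | shift [ 0.0029 -0.0001  0.0984] turn [ 0.0002  0.     -0.    ]
```

View pics/b2.png

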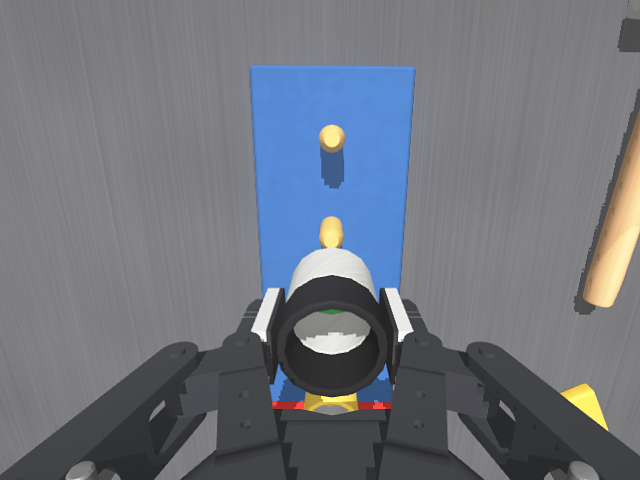

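Two posts are still free: the third at (331,233), with the held black sleeve lined up to it, and the fourth at (332,138). Green and yellow are standing behind. I'll lower the black sleeve.

Emit:
move_arm:
  moves:
    - [[0.3,0.003,0,0.02,0,0,0],[0.3,0.003,0,0.055,0,0,0],[0.3,0.003,0,0.08,0,0,0],[0.3,0.003,0,0.09,0,0,0],[0.3,0.003,0,0.095,0,0,0]]

```text
clock: 13.35
position: [0.5394, 0.217, 0.0644]
tool_rot: [-3.141, 0.0, 1.569]
force: [0.5, -0.7, -3.3]
grip_width: 0.0418
finger_force: 52.4
```

Emit:
move_arm:
  moves:
    - [[0.3,0,0,0.002,0,0,0],[0.7,0,0,0.002,0,0,0],[1,0,0,0.002,0,0,0],[1,0,0,0.002,0,0,0],[1,0,0,0,0,0,0]]

```text
clock: 13.85
position: [0.5394, 0.2179, 0.0647]
tool_rot: [3.141, -0.0, 1.57]
force: [-0.8, 0.3, 0.2]
grip_width: 0.0855
finger_force: 0.0
```

Emit:
move_arm:
  moves:
    - [[1,0,0,-0.048,0,0,0],[1,-0.01,-0.002,-0.092,0,0,0],[1,-0.057,-0.01,-0.092,0,0,0.001],[1,-0.104,-0.018,-0.092,0,0,0.003],[1,-0.151,-0.026,-0.092,0,0,0.005]]

```text
clock: 14.35
position: [0.5127, 0.0654, 0.157]
tool_rot: [3.141, 0.0, 1.538]
force: [1.3, -0.1, -0.1]
grip_width: 0.0855
finger_force: 0.0
```

```bash
python3 go.py .450 -.333 .155 1.513
```

```text
t14.3 [0.5127 0.0654 0.157 ] [3.141 0.    1.538] F [ 1.3 -0.1 -0.1] w 0.0855 | shift [-0.4002 -0.0498  0.0019] turn [0.0002 0.     0.004 ]
```

Emit:
move_arm:
  moves:
    - [[1,-0.047,-0.006,0,0,0,0.001],[1,-0.094,-0.012,0,0,0,0.002],[1,-0.141,-0.018,0,0,0,0.003],[1,-0.188,-0.024,0,0,0,0.004],[1,-0.235,-0.03,0,0,0,0.004]]

```text
clock: 14.85
position: [0.475, -0.1689, 0.1568]
tool_rot: [3.141, 0.0, 1.513]
force: [1.0, -0.3, 0.1]
grip_width: 0.0851
finger_force: 0.0
```

```bash
python3 go.py .450 -.333 .135 1.513
```

```text
t14.8 [ 0.475  -0.1689  0.1568] [3.141 0.    1.513] F [ 1.  -0.3  0.1] w 0.0851 | shift [-0.1653 -0.0155  0.0219] turn [0.0001 0.     0.    ]
```

Emit:
move_arm:
  moves:
    - [[1,-0.047,-0.004,0,0,0,0],[1,-0.094,-0.009,0,0,0,0],[1,-0.141,-0.014,0,0,0,0],[1,-0.165,-0.0155,0.02,0,0,0],[1,-0.165,-0.0155,0.02,0,0,0]]

```text
clock: 15.35
position: [0.4483, -0.3342, 0.1346]
tool_rot: [-3.139, 0.0, 1.508]
force: [-0.4, 0.8, -0.2]
grip_width: 0.0852
finger_force: 0.0
```

Emit:
move_arm:
  moves:
    - [[1,0,0,0,0,0,0],[1,0,0,0,0,0,0]]

```text
clock: 15.55
position: [0.4512, -0.3298, 0.1369]
tool_rot: [3.141, -0.0, 1.515]
force: [0.0, 0.6, -0.1]
grip_width: 0.085
finger_force: 0.0
```

```bash
sed -i 's/go(.451,-.253,.06,1.513)/go(.450,-.333,.06,1.513)/' look.py; python3 look.py wht v1
```

```text
[321   0  19  21 333] [330.   9.] [ 0.4584 -0.1987  0.09  ]
[321 131  17  24 343] [329. 142.] [ 0.4541 -0.2594  0.09  ]
[258 228  25  34 806] [270. 244.] [ 0.4175 -0.3135  0.09  ]
[ 294  230   74   80 2497] [331. 272.] [ 0.4508 -0.3324  0.09  ]
tcp px [[331. 268.]]
t15.6 [ 0.4512 -0.3298  0.137 ] [3.141 0.    1.515] F [ 0.1  1.  -0.2] w 0.0859 | shift [-0.0032 -0.0011  0.077 ] turn [0.0001 0.     0.0003]
```

View pics/v1.png

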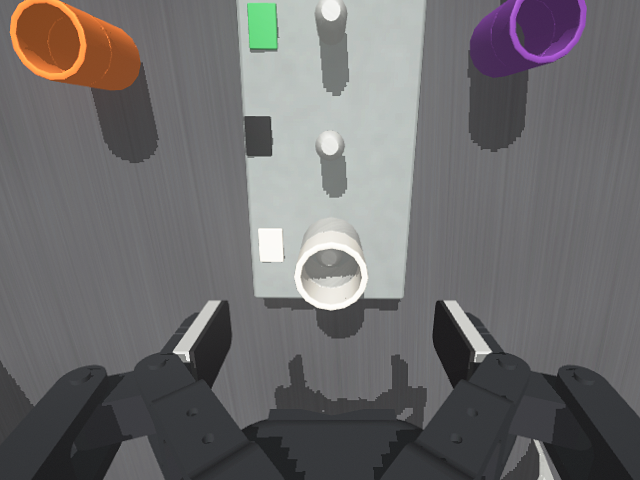

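The white ring is centred at (331,271), 1–2 mm from the TCP pixel (331,268). I'll go down and grip it.

Emit:
move_arm:
  moves:
    - [[1,-0.002,0,0.04,0,0,0],[1,-0.002,0,0.077,0,0,0],[0.5,-0.002,0,0.077,0,0,0],[0.3,-0.002,0,0.077,0,0,0],[0.3,-0.002,0,0.077,0,0,0]]

```text
clock: 16.1
position: [0.4515, -0.333, 0.0613]
tool_rot: [3.14, 0.001, 1.514]
force: [-10.1, 2.1, 10.7]
grip_width: 0.0441
finger_force: 6.0
```

Emit:
move_arm:
  moves:
    - [[0.3,0,0,0,0,0,0],[0.3,0,0,0,0,0,0],[0.3,0,0,0,0,0,0]]

```text
clock: 16.4
position: [0.4515, -0.3331, 0.0615]
tool_rot: [3.139, 0.001, 1.513]
force: [-0.4, 2.3, 4.1]
grip_width: 0.0421
finger_force: 50.1
```

Emit:
move_arm:
  moves:
    - [[0.3,0,0,-0.03,0,0,0],[0.3,0,0,-0.07,0,0,0],[0.3,0.02,0.002,-0.1,0,0,0],[0.3,0.065,0.006,-0.1,0,0,0],[0.3,0.11,0.01,-0.1,0,0,0]]

```text
clock: 16.9
position: [0.4673, -0.2231, 0.1618]
tool_rot: [3.138, 0.002, 1.511]
force: [0.2, 1.5, -2.7]
grip_width: 0.0415
finger_force: 52.4
```

```bash
python3 go.py .5397 .2875 .161 1.57
```

```text
t16.9 [ 0.4673 -0.2231  0.1618] [3.138e+00 2.000e-03 1.511e+00] F [ 0.2  1.5 -2.7] w 0.0415 | shift [5.14e-01 4.19e-02 1.00e-04] turn [ 0.0006  0.0003 -0.0094]
```

Emit:
move_arm:
  moves:
    - [[0.3,0.046,0.004,0,0,0,-0.001],[0.3,0.092,0.008,0,0,0,-0.003],[0.3,0.138,0.012,0,0,0,-0.004],[0.3,0.184,0.016,0,0,0,-0.005],[0.3,0.23,0.019,0,0,0,-0.005]]

```text
clock: 17.4
position: [0.4994, 0.0068, 0.1611]
tool_rot: [3.139, 0.0, 1.545]
force: [1.2, -1.3, -2.9]
grip_width: 0.042
finger_force: 52.4
```

Emit:
move_arm:
  moves:
    - [[0.3,0.046,0.004,0,0,0,-0.001],[0.3,0.092,0.008,0,0,0,-0.002],[0.3,0.138,0.012,0,0,0,-0.003],[0.3,0.184,0.016,0,0,0,-0.004],[0.3,0.22,0.019,0,0,0,-0.004]]

```text
clock: 17.9
position: [0.5237, 0.2276, 0.1612]
tool_rot: [3.139, -0.001, 1.572]
force: [1.2, -1.0, -2.2]
grip_width: 0.0418
finger_force: 52.4
```

```bash
python3 go.py .5397 .2875 .161 1.57
```

```text
t17.9 [0.5237 0.2276 0.1612] [ 3.139e+00 -1.000e-03  1.572e+00] F [ 1.2 -1.  -2.2] w 0.0418 | shift [0.0599 0.016  0.0003] turn [ 0.0003 -0.0002  0.0002]
```

Emit:
move_arm:
  moves:
    - [[0.3,0.04,0.01,0,0,0,0],[0.3,0.06,0.016,0,0,0,0],[0.3,0.06,0.016,0,0,0,0],[0.3,0.06,0.016,0,0,0,0],[0.3,0.06,0.016,0,0,0,0]]

```text
clock: 18.4
position: [0.54, 0.2833, 0.1601]
tool_rot: [3.141, 0.0, 1.569]
force: [0.7, -0.8, -2.6]
grip_width: 0.0418
finger_force: 52.4
```

```bash
python3 posts.py v2 .5397 .2875 .062 1.57
```

```text
[380 289  65  95 986] [394. 342.] [0.5635 0.2856 0.19  ]
[261 291  24  93 697] [273. 344.] [0.5185 0.2847 0.19  ]
[  76  351  131  129 5996] [147. 433.] [0.4643 0.2423 0.19  ]
[ 456  351  133  129 5990] [517. 433.] [0.6163 0.2415 0.19  ]
[ 181  409  303   71 3937] [330. 449.] [0.5393 0.2334 0.19  ]
tcp px [[331. 347.]]
brass [ 585  130   55  170 4062] [619. 237.] [0.7441 0.2868 0.068 ] [0.7607 0.2808 0.049 ]
brass [319 213  24  33 636] [330. 230.] [0.5395 0.2932 0.068 ] [0.5395 0.2876 0.049 ]
t18.4 [0.54   0.2833 0.16  ] [3.141 0.    1.569] F [ 0.  -0.3 -2.4] w 0.0417 | shift [ 0.0043 -0.0004  0.098 ] turn [ 0.0001  0.     -0.0002]
```

Emit:
move_arm:
  moves:
    - [[0.3,0.004,0,0.02,0,0,0],[0.3,0.004,0,0.055,0,0,0],[0.3,0.004,0,0.08,0,0,0],[0.3,0.004,0,0.09,0,0,0],[0.3,0.004,0,0.095,0,0,0]]

```text
clock: 18.95
position: [0.5397, 0.2878, 0.0641]
tool_rot: [-3.141, 0.0, 1.569]
force: [0.8, -0.8, -2.7]
grip_width: 0.0419
finger_force: 52.2
```

Emit:
move_arm:
  moves:
    - [[0.3,0,0,0.002,0,0,0],[0.7,0,0,0.002,0,0,0],[1,0,0,0.002,0,0,0],[1,0,0,0.002,0,0,0],[1,0,0,0,0,0,0]]

```text
clock: 19.45
position: [0.5399, 0.2884, 0.0647]
tool_rot: [3.141, -0.0, 1.57]
force: [0.6, 0.6, -0.5]
grip_width: 0.0853
finger_force: 0.0
```

Emit:
move_arm:
  moves:
    - [[1,0,0,-0.048,0,0,0],[1,-0.002,0,-0.09,0,0,0],[1,-0.04,-0.01,-0.12,0,0,0],[1,-0.085,-0.02,-0.12,0,0,0],[1,-0.13,-0.03,-0.12,0,0,0]]

```text
clock: 19.95
position: [0.5094, 0.1572, 0.1855]
tool_rot: [3.139, -0.0, 1.57]
force: [2.1, -0.8, -1.4]
grip_width: 0.0851
finger_force: 0.0
```

Emit:
move_arm:
  moves:
    - [[1,-0.047,-0.006,0,0,0,0.001],[1,-0.094,-0.012,0,0,0,0.002],[1,-0.141,-0.018,0,0,0,0.003],[1,-0.188,-0.024,0,0,0,0.004],[1,-0.235,-0.03,0,0,0,0.004]]

```text
clock: 20.45
position: [0.479, -0.0784, 0.1849]
tool_rot: [3.141, 0.0, 1.545]
force: [1.3, -0.4, 0.3]
grip_width: 0.0853
finger_force: 0.0
```

Emit:
move_arm:
  moves:
    - [[1,-0.04,-0.004,-0.01,0,0,0],[1,-0.08,-0.008,-0.01,0,0,0],[1,-0.12,-0.01,-0.01,0,0,0],[1,-0.12,-0.01,-0.01,0,0,0],[1,-0.12,-0.01,-0.01,0,0,0]]

```text
clock: 20.95
position: [0.466, -0.1969, 0.1945]
tool_rot: [3.141, -0.0, 1.543]
force: [-0.0, 0.2, -0.2]
grip_width: 0.0853
finger_force: 0.0
```

```bash
python3 - <<'E'
from go import *
go(.45,-.2,.2,1.5)
I=bot.grab_frame("top")[150:260,120:420,::-1]; S=bot.grab_frame("side")[130:400,80:460,::-1]
p=bot.camera_params("top"); print(proj(p,[[.537,y,.09] for y in(.284,.2145,.1444,.0745)]).round(0)-[120,150])
cv2.imwrite("pics/end.png",np.vstack([cv2.resize(I,(600,220)),cv2.resize(S,(600,370))]))
E
```

```text
t20.9 [ 0.466  -0.1969  0.1945] [ 3.141 -0.     1.543] F [-0.   0.2 -0.2] w 0.0853 | shift [-0.0035 -0.016  -0.0055] turn [ 0.     -0.      0.0068]
[[ 36.  44.]
 [ 71.  44.]
 [107.  44.]
 [143.  44.]]
```

View pics/end.png

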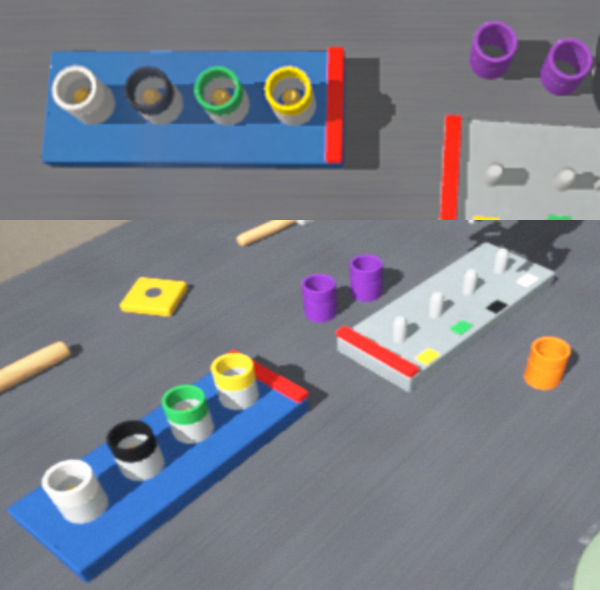

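All four sleeves stand upright on the blue rack with the post visible inside each bore. In the top crop the rings are at yellow (289,90), green (218,90), black (150,90) and white (76,90), in order from the red bar. The arm is clear, so I'm handing in.

```bash
python3 -c "
from workcell import bot
print(bot.job_done())"
```

```text
the job is handed in; nothing more can be done
None
```

I moved all four sleeves onto the test rack posts, ordered from its red bar yellow, green, black, white, and handed the job in at about 21 s; the last pictures showed each upright over its post, and the hand-in gave no verdict.

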